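# Put the press table into float and stand up its marker

## Task

Push the red-knobbed lever of the green hydraulic valve past its stiff detent until it drops into the float notch and the yellow tell-tale pin stands fully up, without forcing the lever against its end stop. Then take the fallen marker with the orange ball and set it upright, its foot wholly on the round green mat, without dropping it, so that everyone sees the press table is floating. Leave the other things on the bench where they are and let go of everything.

Things in the scene. Friction and masses are not known exactly. Their poses are not given: they have to be found in the camera images.
- valve: Green hydraulic valve block, 85 x 140 mm, top 80 mm above the bench, on a dark 120 x 160 x 12 mm foot plate fixed to the bench. Origin: centre of the underside of the plate; z up. The lever swings in the valve's y-z plane and is pushed towards the valve's +y to reach float. Its position and yaw (up to 0.3 rad) change from run to run.
- lever: The valve's lever, a 12 mm steel rod with a red knob. Origin: its pivot; z along the rod to the knob. Starts anywhere from 0.95 rad to the valve's -y to 0.4 rad to its +y of upright and stays where left. 1 to 3 N at the knob move it; then a detent resists with 8 to 18 N, falling off to nothing at its crest, after which the lever jumps by itself the last 0.1 to 0.15 rad (15 to 20 mm at the knob) into the float notch.
- lever_pivot (a point): The lever's pivot, 65 mm above the bench on the valve's z axis. The lever is clamped on its shaft differently from run to run, so the lean of the float notch is not known beforehand: 0.05 to 0.85 rad past upright, to the valve's +y, and 0.45 to 1 rad beyond the start. In the notch the lever lies against a rigid end stop: find it by feel or by the pin. Over 35 N on the lever counts as forcing it.
- lever_knob (a point): Centre of the red knob, a ball of 34 mm diameter, 140 mm from the pivot (145 to 205 mm above the bench). It can be pushed with the shut fingers from its valve -y side.
- telltale (a joint): Height in m of the yellow tell-tale pin, 12 mm in diameter, on top of the green block: 30 mm to the valve's +x and 55 mm to its -y of the block's centre. The lever lifts it: 0 at the start and until the detent is felt, about 0.005 at the crest of the detent, 0.0135 with the lever in the float notch. Pulled by hand it springs back.
- mat: Round green mat, 150 mm in diameter, 3 mm thick, fixed to the bench. Origin: centre of its underside; z up.
- marker: Loose marker, about 0.28 kg: square black foot 64 x 64 x 14 mm, yellow and black mast 16 mm in diameter, orange ball on top; 150 mm tall in all. Origin: centre of the underside of the foot; z points along the mast to the ball. It lies toppled on the bench, on an edge of the foot and the ball. The heavy foot swings down when it is lifted by the ball.
- marker_ball (a point): Centre of the orange ball, 40 mm in diameter, 130 mm above the foot's underside; 20 mm above the bench when the marker lies.
- tape: Bystander: roll of blue tape lying flat, 90 mm in diameter, 45 mm tall. Origin: centre of its underside.
- spray: Bystander: white bottle with a blue cap, 56 mm in diameter, 150 mm tall. Origin: centre of its underside.
- die: Bystander: cutting die, 80 mm square plywood board with a steel ring, 30 mm tall. Origin: centre of its underside.
Things that resemble listed ones, but are neither listed nor needed, are in the scene too. There is more than one size of the mat; the job needs the larger.

How it is judged (in metres and radians):
On the way, in this order (a step that is already met when the one before it is completed fails the run):
1. the lever rests in the float notch, the tell-tale pin up (value of joint telltale above 0.0105 m and velocity of joint telltale below 0.02 m/s), for 0.3 s.
2. the marker stands upright on the mat (angle between marker's own z axis and vertical below 0.1 rad and horizontal distance between marker and mat below 0.036 m and z of marker in the frame of mat below 0.008 m and z of marker_ball in the frame of mat above 0.12 m), for 0.2 s.
At the end, for the whole second after the job is handed in: The lever is in the float notch (tell-tale pin up by more than 10.5 mm, at rest) and the marker stands upright (within 0.1 rad) and at rest on the green mat, its centre within 36 mm of the mat's centre (all of step 1 and all of step 2 and linear speed of marker below 0.02 m/s); the robot touches nothing.
It fails at once if the lever is forced: pressed with more than 35 N (contact force between lever and the fingers above 35 N or contact force between lever and the arm above 35 N).
It fails at once if the marker is dropped or knocked over: it moves faster than 0.5 m/s while the fingers do not touch it (linear speed of marker above 0.5 m/s and contact force between marker and the fingers below 0.02 N).
It fails at once if the tape roll is moved by more than 30 mm (distance of tape from where it was at the start of the episode above 0.03 m).
It fails at once if the spray bottle is moved by more than 30 mm (distance of spray from where it was at the start of the episode above 0.03 m).
It fails at once if the cutting die is moved by more than 30 mm (distance of die from where it was at the start of the episode above 0.03 m).
It also fails if it takes over 72 s, if anything falls off the work surface, if the arm or the gripper's body presses on something with over 40 N, if the wrist force passes 120 N, or if a joint passes its speed limit or range.

## Robot

A 6-joint arm with a two-finger parallel gripper is mounted at the origin on the work surface. World frame = base frame: x ahead of the robot, y to its left, z up, the work surface at z = 0. Lengths are in m, angles in degrees, forces in N, time in s.
With the tool pointing down it reaches from about 0.3 to 0.75 m from the base axis. Payload 8.5 kg.
Tool frame: the origin (TCP) lies at the very end of the fingers, on their centre line; the grasp point (between the pads) lies 19 mm behind it (grip_depth is the distance from the TCP to the grasp point, in m); z points along the fingers, y is the direction in which the jaws open and shut (so a half turn about z gives the same grasp; the last joint's range is limited). The gripper opens to 85 mm and grips with 20 to 120 N. Pads are 22 mm wide; open, the fingers measure 114 mm over their backs; the gripper's body (76 mm by 85 mm) begins 54 mm behind the grasp point. The pads swing forward as they close: fully open they stand 13 mm farther back than shut.
Start: joints at [60.831, 21.807, 74.336, -0, 83.858, -12.336], TCP at [0.159, 0.526, 0.231] pointing down, gripper open.
Joint ranges: [-178.18, 178.18], [-50.72, 133.34], [12.68, 142.11], [-81.47, 261.47], [9.98, 163.14], [-165.26, 165.26]. Speed limits (degrees/s): [136.94, 136.94, 180, 180, 180, 180].

## Interface

Orientations are given as a 3x3 rotation matrix whose columns are the frame's x, y, z axes.
In Python, from rig import observe, get_image, close_job, silhouettes, grip_depth gives the robot as it stands. The module is installed in compiled form; this text tells all that it offers.
- The arm moves only by the shell command python3 -m crank 'ROWS' [FORCE]. ROWS is a JSON object of lists of equal length, an entry for each row: "slide": the shift along the tool's x, y, z in m, a list of three; "roll": the turn about the tool's z in rad; "grip": the finger opening in m, from 0 to 0.0854. A call has exactly 8 rows; each row is the pose to reach, as a shift and turn from the pose commanded when the call began, along the tool's axes at that moment; what a row does not reach only later rows make up. A row lasts 1/10 s, in which the tool goes at most 50 mm and 8.59 degrees, less where a joint would pass 70% of its speed; a pose out of reach is approached as far as the arm can. A call with a gripper value outside its range is refused whole. The fingers move at their own pace and stop on an object; FORCE is the grip in N (left out, the last holds). Time passes only in rows, so rows that repeat a pose let the fingers close, or fill a call up. It gives the time, the measured TCP pose, the force and the opening at its end, in the units of the state.
- observe(): the state, without advancing time (a new reading comes with each control period).
- get_image(name): name is "scene" or "top" or "wrist"; returns a dict with "frame" (384x512x3 uint8, red, green, blue), "fx", "fy", "cx", "cy" (pixels), "D" ([k1, k2, p1, p2, k3] as OpenCV has them; the pictures are not rectified), "xyz" and "rotation" of the camera in the world. Camera axes: x right, y down, z forward; pixel columns grow to the right and rows downward; lengths in m; the calibration is good to about 2 mm. A picture is of the moment at which its call begins. There is no depth.
- close_job(): hands the job in, once; it reports no verdict.
Trained networks look in a picture, given as the dict that the camera call returned (one of the last four; its "shot" number tells which), for a name from the list of things; names that differ only in an ending like _2 or _b are one class to them, and where a whole thing is asked for, a point or a joint stands for the part that bears it (a point fixed in the world has none). Each returns a list of dicts, best first, with "confidence" (0 to 1); they miss things now and then, are a little off and sometimes report something else, mostly with a low value. They report only what shows in the picture. A call takes as long as a camera call. They do not tell look-alikes from the thing itself.
- silhouettes(target, picture): "pixels" (384x512 bool, what is visible of it) and "box" ([centre column, centre row, width, height] in pixels, round what is visible of it).
The state is a dict: "time_s": time; "q": joint angles; "qvel": joint speeds; "joint_efforts": joint torques, N m; "position": TCP position; "tool_rot": TCP orientation; "ft_force": force on the tool from outside, world axes, zero at the start; "wrist_torque": the same for the moment, N m; "grip_width": finger opening in m.
Only numpy, scipy, OpenCV 4.12 (cv2) and the standard library are available. Lean on these libraries where they do the work, as an engineer would, in place of code of your own. Each camera call takes 0.05 s, during which the arm holds its last target.

## Working session

There is one attempt and no reset: what is moved stays moved. The work goes in short steps, Python scripts to look and compute and a shell command to move; the robot and the scene stay as the last step left them, time stands still between calls to the robot, and variables do not carry over. Pictures are saved under pics/ and viewed, and the job is handed in when it is done.

```bash
mkdir -p pics; ls
python3 - <<'E'
from rig import *
import cv2
print(observe(), grip_depth)
for n in ("scene","top"):
    p=get_image(n); print(n,p["fx"],p["cx"],p["cy"],p["D"],p["xyz"],p["rotation"],p["shot"])
    cv2.imwrite(f"pics/{n}0.png",cv2.resize(p["frame"][:,:,::-1],None,fx=1.5,fy=1.5))
E
```

```text
pics
{'time_s': 0.0, 'q': array([ 6.08298069e+01,  2.18410547e+01,  7.43852000e+01,  1.64848154e-03,
        8.38579071e+01, -1.23352161e+01]), 'qvel': array([ 0.06805547, -0.01683778,  0.06053829, -0.0799362 , -0.1261937 ,
       -0.02070299]), 'joint_efforts': array([-1.04316114e-03, -4.48460770e+01, -2.31278390e+01, -2.06842724e-04,
        4.69969251e-03,  2.23327405e-06]), 'position': array([0.15913245, 0.52616965, 0.23070855]), 'tool_rot': array([[-9.57141851e-01,  2.89618589e-01, -7.40928130e-04],
       [ 2.89619335e-01,  9.57141072e-01, -1.26866489e-03],
       [ 3.41743810e-04, -1.42887937e-03, -9.99998921e-01]]), 'ft_force': array([0.04988918, 0.55448494, 1.07447707]), 'wrist_torque': array([ 0.02020714,  0.02023316, -0.02057529]), 'grip_width': 0.0853714990903747} 0.0187
scene 370.3323176911166 253.21099050172052 190.89320631037708 [-0.04957249  0.          0.          0.          0.        ] [ 1.36615494 -0.22780939  0.77943789] [[ 0.30480928  0.5930742  -0.74522097]
 [ 0.95228309 -0.2027245   0.22816595]
 [-0.01575521 -0.77920843 -0.62656684]] 1
top 450.97954849627644 261.7458350922208 191.26851287751785 [0.0010417 0.        0.        0.        0.       ] [0.43546533 0.01112443 1.26249705] [[-0.00527782 -0.99084474  0.13490308]
 [-0.99998279  0.00488417 -0.00324881]
 [ 0.00256018 -0.1349179  -0.99085347]] 2
```

View pics/scene0.png

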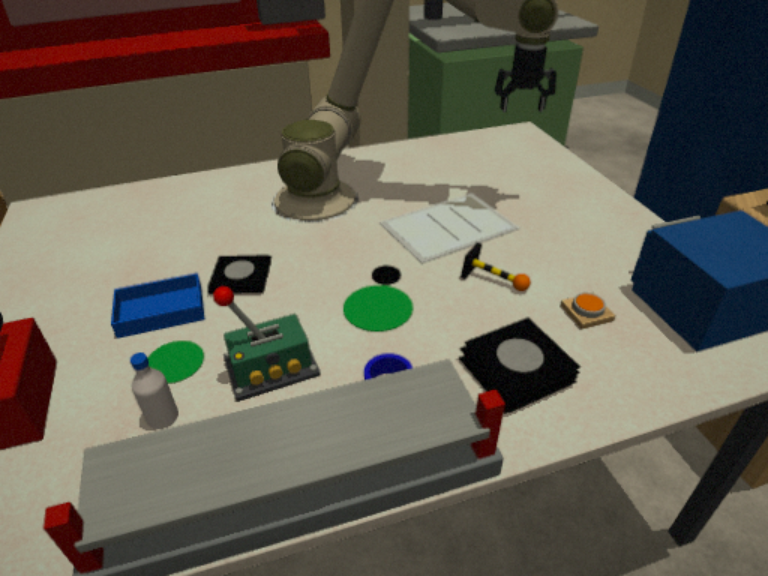

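View pics/top0.png

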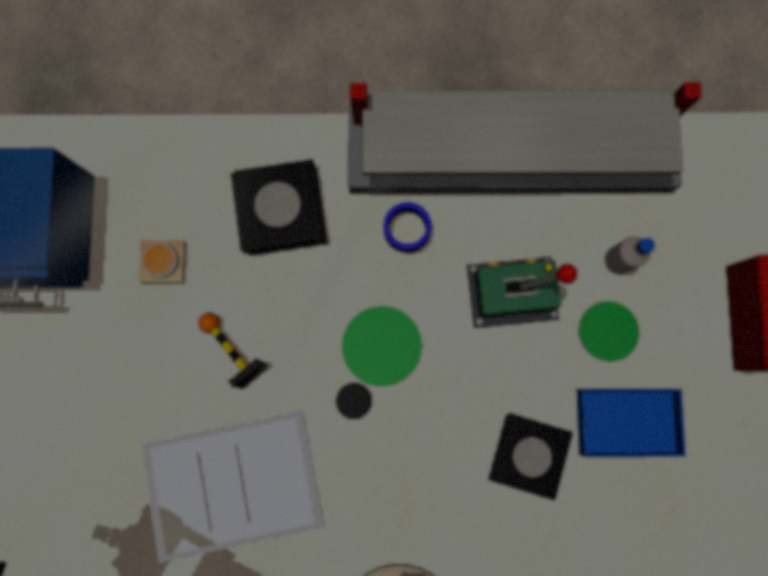

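Mat candidates in the enlarged top view: a large green disc at (382,345), about 80 px across, and a small one at (609,331), about 60 px. There is also a black disc at (353,400). The large green one should be the 150 mm mat. Next I'll measure.

```bash
cat > h.py <<'E'
from rig import *
import numpy as np, cv2
def cam(p):
    K=np.array([[p["fx"],0,p["cx"]],[0,p["fy"],p["cy"]],[0,0,1]]);return K,np.array(p["D"],float),np.array(p["xyz"]),np.array(p["rotation"])
def rays(p,uv):
    K,D,c,R=cam(p);n=cv2.undistortPoints(np.array(uv,float).reshape(-1,1,2),K,D)[:,0]
    return c,np.c_[n,np.ones(len(n))]@R.T
def plane(p,uv,z):
    c,d=rays(p,uv);return c+d*((z-c[2])/d[:,2])[:,None]
def proj(p,X):
    K,D,c,R=cam(p);return cv2.projectPoints((np.array(X,float).reshape(-1,3)-c)@R,np.zeros(3),np.zeros(3),K,D)[0][:,0]
def tri(obs):
    A=np.zeros((3,3));b=np.zeros(3);L=[]
    for p,uv in obs:
        c,d=rays(p,[uv]);d=d[0]/np.linalg.norm(d[0]);M=np.eye(3)-np.outer(d,d);A+=M;b+=M@c;L.append((M,c))
    X=np.linalg.solve(A,b);return X,[np.linalg.norm(M@(X-c)) for M,c in L]
def cen(m):
    v,u=np.nonzero(m);return np.array([u.mean(),v.mean()])
E
python3 - <<'E'
from h import *
S=get_image("scene");T=get_image("top")
for n in ["valve","lever","lever_knob","telltale","mat","marker","marker_ball","tape","spray","die"]:
    for nm,p in (("S",S),("T",T)):
        for r in silhouettes(n,p)[:3]:
            print(n,nm,round(r["confidence"],2),np.round(r["box"],1),r["pixels"].sum(),cen(r["pixels"]).round(1),plane(p,[cen(r["pixels"])],0)[0,:2].round(3))
# colour blobs
def blob(p,lo,hi,amin=20):
    hsv=cv2.cvtColor(p["frame"],cv2.COLOR_RGB2HSV);m=cv2.inRange(hsv,lo,hi)
    n,l,s,c=cv2.connectedComponentsWithStats(m)
    return [(s[i].tolist(),c[i].round(1)) for i in range(1,n) if s[i][4]>amin]
for nm,p in (("S",S),("T",T)):
    print(nm,"orange",blob(p,(5,150,120),(16,255,255)));print("red",blob(p,(0,200,120),(4,255,255)))
    print("green",blob(p,(50,120,60),(75,255,255)))
np.save("/tmp/x.npy",0)
E
```

```text
valve S 0.9 [177.3 229.4  70.   79.8] 2752 [176.6 234.6] [ 0.562 -0.221]
valve T 0.86 [345.4 194.2  75.5  47.2] 2771 [344.5 193.6] [ 0.6   -0.227]
valve T 0.55 [421.2 170.6  37.1  23.3] 558 [419.  169.4] [ 0.668 -0.441]
lever S 0.77 [158.9 208.8  33.5  36.9] 320 [156.3 205.3] [ 0.408 -0.263]
lever S 0.62 [390.6 207.1  35.4  26.7] 549 [391.1 206.1] [0.655 0.449]
lever T 0.85 [365.6 184.9  38.6  18.9] 261 [369.9 184.6] [ 0.625 -0.3  ]
lever_knob S 0.7 [160.1 208.3  37.2  35.6] 304 [156.1 205. ] [ 0.407 -0.264]
lever_knob T 0.63 [364.4 182.9  34.7  17.6] 282 [368.6 184.7] [ 0.625 -0.296]
lever_knob T 0.37 [271.7 152.4  30.4  33.5] 490 [270.  151.1] [ 0.723 -0.017]
lever_knob T 0.36 [107.  175.1  32.6  29.3] 864 [107.7 174. ] [0.659 0.444]
telltale T 0.7 [156.4 234.7  44.5  50.9] 554 [155.5 236.6] [0.481 0.304]
mat S 0.95 [251.4 204.2  48.5  30.2] 1176 [252.  204.8] [0.506 0.031]
mat S 0.61 [117.7 241.6  40.9  30.8] 757 [117.7 239.6] [ 0.528 -0.389]
mat T 0.72 [405.  222.5  36.2  42.8] 1233 [405.2 220.6] [ 0.522 -0.395]
mat T 0.71 [253.1 232.4  54.2  58.1] 2281 [254.  230.7] [0.496 0.029
[... 1132 characters left out ...]
, 84], array([148.2, 195.1])), ([0, 212, 21, 53, 634], array([  7.9, 236. ])), ([320, 260, 16, 12, 124], array([327.3, 265.7])), ([30, 335, 16, 17, 177], array([ 37.3, 342.9]))]
green [([229, 190, 46, 31, 1096], array([251.6, 205.2])), ([153, 210, 52, 33, 572], array([181.8, 226.6])), ([150, 219, 16, 10, 96], array([158. , 223.6])), ([98, 227, 38, 28, 717], array([117.5, 239.7]))]
T orange [([97, 164, 17, 18, 216], array([105.1, 172.3])), ([133, 211, 9, 8, 52], array([136.9, 214.5]))]
red [([377, 179, 5, 6, 21], array([378.8, 181.4]))]
green [([320, 175, 52, 33, 831], array([341. , 192.7])), ([386, 202, 40, 38, 1177], array([405.6, 220.4])), ([229, 205, 52, 52, 2107], array([254.1, 230.3]))]
```

Run:
```python
from h import *
S=get_image("scene");T=get_image("top")
np.savez("/tmp/pics0.npz",S=S,T=T)
def crop(p,x0,y0,w,h,f,n):
    cv2.imwrite(n,cv2.resize(p["frame"][y0:y0+h,x0:x0+w,::-1],None,fx=f,fy=f,interpolation=cv2.INTER_CUBIC))
crop(T,300,160,100,70,8,"pics/vt.png");crop(S,140,185,80,80,7,"pics/vs.png")
crop(T,120,195,80,70,8,"pics/mt.png");crop(S,295,155,70,50,8,"pics/ms.png")
for nm,p,c,in (("S",S,(251.6,205.2)),("T",T,(254.1,230.3)),("S",S,(117.5,239.7)),("T",T,(405.6,220.4))):
    print(nm,plane(p,[c],0.003))
print("knob",tri([(S,(148.2,195.1)),(T,(378.4,182))]));
print("ball",tri([(S,(347.8,187)),(T,(138.5,215))]),plane(S,[(347.8,187)],.02),plane(T,[(138.5,215)],.02))
```

```text
S [[0.51045324 0.02783775 0.003     ]]
T [[0.49732047 0.02887206 0.003     ]]
S [[ 0.53098397 -0.38906455  0.003     ]]
T [[ 0.52275946 -0.39478217  0.003     ]]
knob (array([ 0.60187864, -0.27082383,  0.19546029]), [np.float64(0.0011424126121251123), np.float64(0.00114241261212523)])
ball (array([0.54141019, 0.35040359, 0.01731326]), [np.float64(0.002388519386991444), np.float64(0.0023885193869914493)]) [[0.54450805 0.35096862 0.02      ]] [[0.54023622 0.3473826  0.02      ]]
```

View pics/vt.png

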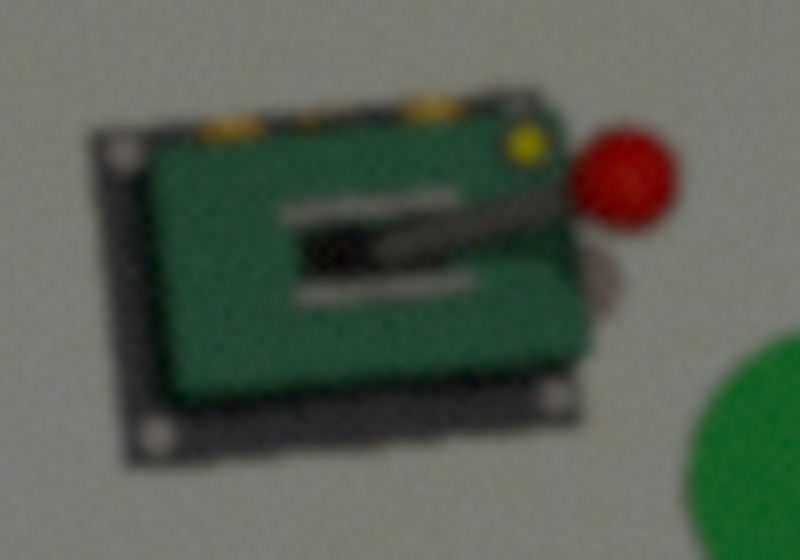

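View pics/vs.png

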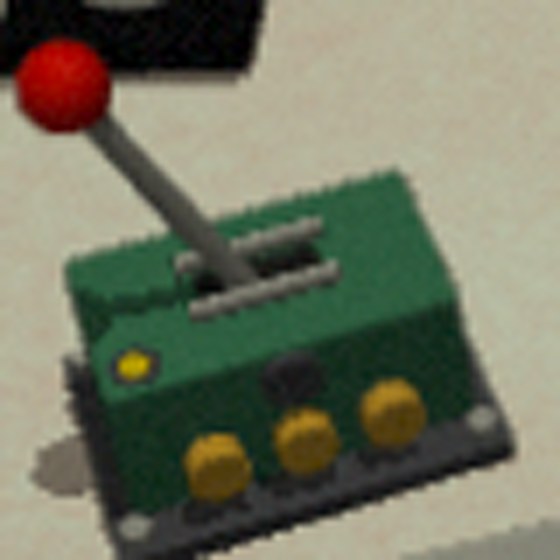

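View pics/mt.png

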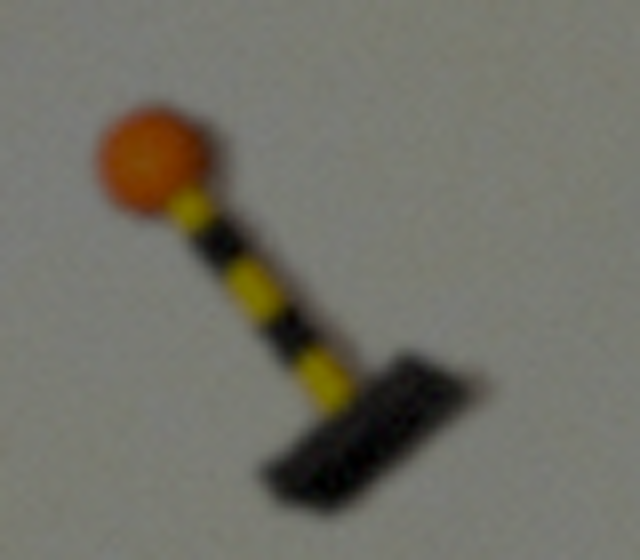

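View pics/ms.png

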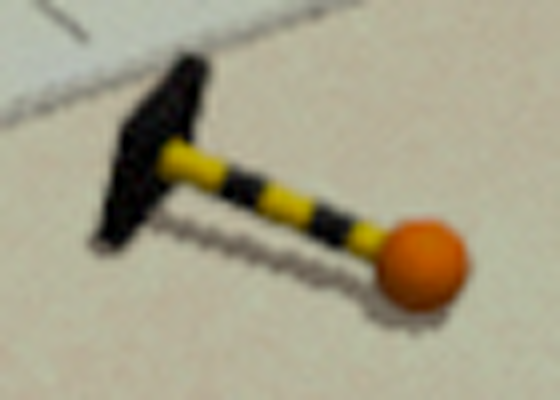

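Run:
```python
from h import *
d=np.load("/tmp/pics0.npz",allow_pickle=True);S=d["S"].item();T=d["T"].item()
f=lambda uv,x0,y0,s:(np.array(uv,float)+.5)/s-.5+[x0,y0]
B=plane(T,f([(123,152),(157,435),(557,395),(520,100)],300,160,8),.014)
print(B.round(4),B.mean(0))
v=(B[0]-B[3]+B[1]-B[2]);yaw=np.arctan2(-v[0],v[1]);print("yaw",yaw)
c=B.mean(0);c[2]=0
Bs=plane(S,f([(133,527),(482,418)],140,185,7),.014);print("S bolts",Bs.round(4))
print("S bolts from T",f([(0,0)],0,0,1),((proj(S,B)-[140,185]+.5)*7-.5).round(0))
ez=np.array([-np.sin(yaw),np.cos(yaw),0]);ex=np.array([np.cos(yaw),np.sin(yaw),0])
piv=c+[0,0,.065]
for th in np.arange(-1,-.3,.1):
    k=piv+.14*(ez*np.sin(th)+np.array([0,0,np.cos(th)]))
    print(th.round(2),k.round(4),proj(S,k).round(1),proj(T,k).round(1))
print("telltale",((proj(T,c+ex*.03-ez*.055+[0,0,.081])-[300,160]+.5)*8-.5),((proj(S,c+ex*.03-ez*.055+[0,0,.081])-[140,185]+.5)*7-.5))
# marker: foot pixels
print(plane(T,f([(155,160),(367,430),(265,480),(340,405),(410,355),(470,390),(325,510)],120,195,8),.02).round(4))
# mat circle via contour
for p in (S,T):
    m=cv2.inRange(cv2.cvtColor(p["frame"],cv2.COLOR_RGB2HSV),(50,120,60),(75,255,255))
    n,l,s,cc=cv2.connectedComponentsWithStats(m)
    for i in range(1,n):
        if s[i][4]>700:
            ct=max(cv2.findContours((l==i).astype(np.uint8),0,cv2.CHAIN_APPROX_NONE)[0],key=len)[:,0]
            X=plane(p,ct,.003);A=np.c_[2*X[:,:2],np.ones(len(X))];q=np.linalg.lstsq(A,(X[:,:2]**2).sum(1),rcond=None)[0]
            print(q[:2],"r",np.sqrt(q[2]+q[:2]@q[:2]))
```

```text
[[ 0.6407 -0.1424  0.014 ]
 [ 0.5412 -0.1521  0.014 ]
 [ 0.5544 -0.2915  0.014 ]
 [ 0.6585 -0.2824  0.014 ]] [ 0.59868804 -0.21707154  0.014     ]
yaw 0.11076577216400577
S bolts [[ 0.6564 -0.282   0.014 ]
 [ 0.643  -0.1411  0.014 ]]
S bolts from T [[0. 0.]] [[478. 415.]
 [406. 258.]
 [ 82. 353.]
 [133. 531.]]
-1.0 [ 0.6117 -0.3342  0.1406] [[127.2 219.1]] [[397.3 181.4]]
-0.9 [ 0.6108 -0.3261  0.152 ] [[129.4 214.9]] [[395.4 181. ]]
-0.8 [ 0.6098 -0.3169  0.1625] [[132.1 210.8]] [[393.  180.8]]
-0.7 [ 0.6087 -0.3067  0.1721] [[135.4 206.8]] [[390.  180.6]]
-0.6 [ 0.6074 -0.2956  0.1805] [[139.1 203. ]] [[386.4 180.6]]
-0.5 [ 0.6061 -0.2838  0.1879] [[143.3 199.5]] [[382.4 180.7]]
-0.4 [ 0.6047 -0.2713  0.1939] [[147.8 196.3]] [[377.9 180.9]]
telltale [[526.76257484 135.46614756]] [[130.71269973 358.75091806]]
[[0.5414 0.3462 0.02  ]
 [0.4487 0.271  0.02  ]
 [0.4319 0.3053 0.02  ]
 [0.4572 0.2804 0.02  ]
 [0.4741 0.2569 0.02  ]
 [0.462  0.2361 0.02  ]
 [0.4217 0.2846 0.02  ]]
[0.50698947 0.02877895] r 0.07189336515965793
[ 0.53023124 -0.39011889] r 0.0515122348179981
[ 0.60231825 -0.22520988] r 0.051926800549308844
[ 0.52298287 -0.39488642] r 0.05285768018059744
[0.49780806 0.02887905] r 0.07076749030088297
```

Valve at (0.599, −0.217), yaw 0.11, lever lean about −0.40 rad, knob near (0.603, −0.271, 0.194). The large mat (radius about 72 mm against 52 mm for the small one) is at (0.50, 0.029). The marker ball is at (0.541, 0.348). The projected tell-tale position lands on the yellow pin. I'll travel now, turning tool x onto the valve's +y and shutting the fingers.

```bash
python3 -m crank '{"slide":[[-0.0255,-0.0354,0],[-0.051,-0.0708,0],[-0.0765,-0.1062,0],[-0.102,-0.1416,0],[-0.1275,-0.177,0],[-0.153,-0.2124,0],[-0.1785,-0.2478,0],[-0.204,-0.2832,0]],"roll":[0.14,0.28,0.42,0.56,0.7,0.84,0.98,1.12],"grip":[0,0,0,0,0,0,0,0]}' 40
cat >> h.py <<'E'
def delta(target,yawx=None):
    o=observe();R=np.array(o["tool_rot"]);d=R.T@(np.array(target)-o["position"])
    print("t",round(o["time_s"],2),"pos",o["position"].round(4),"xyaw",np.degrees(np.arctan2(R[1,0],R[0,0])).round(2),"F",o["ft_force"].round(2),"w",round(o["grip_width"],4),"z",R[:,2].round(4))
    print("slide",d.round(4),"roll",None if yawx is None else round(-(np.radians(yawx)-np.arctan2(R[1,0],R[0,0])),4))
E
python3 -c "
from h import *
delta([.45,-.32,.231],96.35)"
```

```text
time_s: 2.1
position: [0.2726, 0.1947, 0.2315]
tool_rot: [[-0.151, 0.988, 0.001], [0.988, 0.151, 0.0], [0.0, 0.001, -1.0]]
ft_force: [1.8, 0.8, -0.6]
grip_width: 0.0003
t 2.1 pos [0.2726 0.1947 0.2315] xyaw 98.7 F [ 1.78  0.8  -0.62] w 0.0003 z [ 9.e-04  2.e-04 -1.e+00]
slide [-0.5356  0.0975  0.0006] roll 0.041
```

```bash
python3 -m crank '{"slide":[[-0.048,0.015,0],[-0.096,0.03,0],[-0.144,0.045,0],[-0.192,0.06,0],[-0.24,0.07,0],[-0.288,0.08,0],[-0.336,0.085,0],[-0.384,0.09,0]],"roll":[0.041,0.041,0.041,0.041,0.041,0.041,0.041,0.041],"grip":[0,0,0,0,0,0,0,0]}'
python3 -c "
from h import *
delta([.45,-.325,.231],96.35)
delta([.607,-.325,.231],96.35)"
```

```text
time_s: 2.9
position: [0.4216, -0.1712, 0.2314]
tool_rot: [[-0.115, 0.993, 0.0], [0.993, 0.115, -0.0], [-0.0, 0.0, -1.0]]
ft_force: [0.5, 0.9, 0.4]
grip_width: -0.0002
t 2.9 pos [ 0.4216 -0.1712  0.2314] xyaw 96.62 F [0.49 0.94 0.37] w -0.0002 z [ 4.e-04 -2.e-04 -1.e+00]
slide [-0.1561  0.0104  0.0005] roll 0.0047
t 2.9 pos [ 0.4216 -0.1712  0.2314] xyaw 96.62 F [0.49 0.94 0.37] w -0.0002 z [ 4.e-04 -2.e-04 -1.e+00]
slide [-0.1742  0.1664  0.0005] roll 0.0047
```

```bash
python3 -m crank '{"slide":[[-0.045,0.005,0],[-0.09,0.01,0],[-0.135,0.012,0],[-0.165,0.045,0],[-0.174,0.09,0],[-0.174,0.135,0.0],[-0.174,0.166,0.02],[-0.174,0.166,0.05]],"roll":[0.004,0.004,0.004,0.004,0.004,0.004,0.004,0.004],"grip":[0,0,0,0,0,0,0,0]}'
python3 - <<'E'
from h import *
delta([.603,-.271,.178],96.35)
p=get_image("wrist");cv2.imwrite("pics/w1.png",p["frame"][:,:,::-1])
p=get_image("scene");cv2.imwrite("pics/s1.png",cv2.resize(p["frame"][150:300,80:280,::-1],None,fx=4,fy=4))
E
```

```text
time_s: 3.7
position: [0.61, -0.3218, 0.1809]
tool_rot: [[-0.115, 0.993, 0.003], [0.993, 0.115, -0.002], [-0.002, 0.003, -1.0]]
ft_force: [-1.0, 0.2, -0.5]
grip_width: -0.0
t 3.7 pos [ 0.61   -0.3218  0.1809] xyaw 96.57 F [-1.05  0.23 -0.54] w -0.0 z [ 0.0033 -0.0018 -1.    ]
slide [ 0.0513 -0.0011  0.0028] roll 0.0039
```

View pics/w1.png

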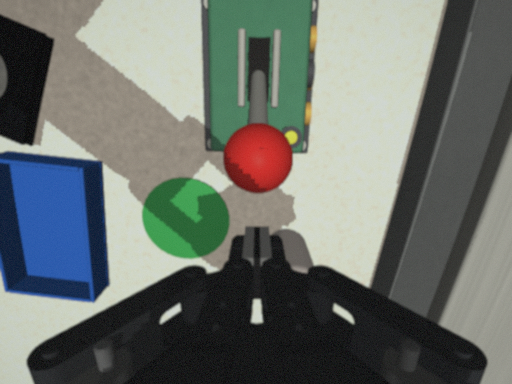

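View pics/s1.png

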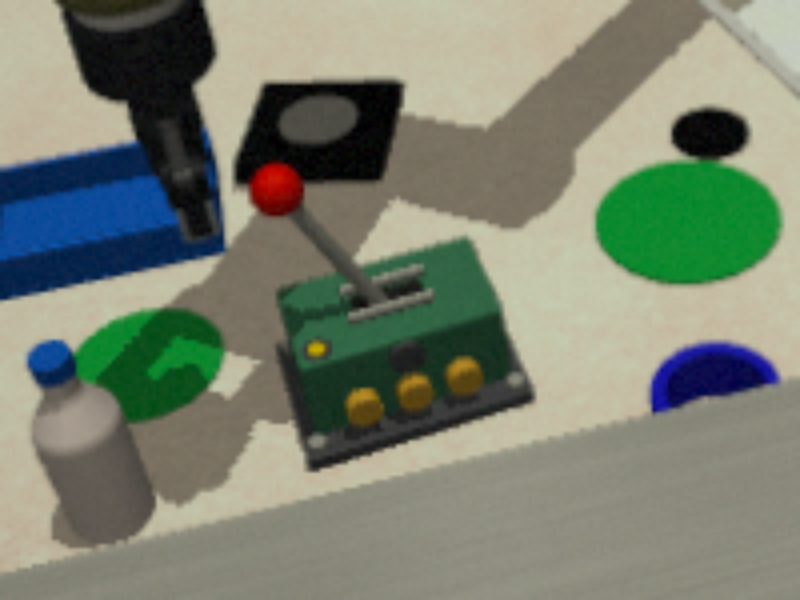

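The shut fingers (wrist image 257,240) line up with the knob (258,158), about 23 mm behind it. The pin is still down. Contacting now.

```bash
python3 -m crank '{"slide":[[0.008,0,0.004],[0.016,-0.001,0.006],[0.022,-0.001,0.006],[0.026,-0.001,0.006],[0.03,-0.001,0.006],[0.034,-0.001,0.006],[0.038,-0.001,0.006],[0.042,-0.001,0.006]],"roll":[0.004,0.004,0.004,0.004,0.004,0.004,0.004,0.004],"grip":[0,0,0,0,0,0,0,0]}'
python3 -c "
from h import *
delta([.61,-.3218,.175],96.35)"
```

```text
time_s: 4.6
position: [0.6008, -0.2807, 0.1754]
tool_rot: [[-0.108, 0.994, 0.0], [0.994, 0.108, -0.0], [-0.0, 0.0, -1.0]]
ft_force: [0.8, -3.7, 2.9]
grip_width: 0.0005
t 4.6 pos [ 0.6008 -0.2807  0.1754] xyaw 96.18 F [ 0.84 -3.73  2.93] w 0.0005 z [ 2.e-04 -1.e-04 -1.e+00]
slide [-0.0418  0.0048  0.0004] roll -0.003
```

```bash
python3 -m crank '{"slide":[[0.002,0,0],[0.004,0,0],[0.006,0,0],[0.008,0,0],[0.01,0,0],[0.012,0,0],[0.012,0,0],[0.012,0,0]],"roll":[0,0,0,0,0,0,0,0],"grip":[0,0,0,0,0,0,0,0]}'
```

```text
time_s: 5.4
position: [0.5993, -0.2686, 0.175]
tool_rot: [[-0.108, 0.994, -0.001], [0.994, 0.108, 0.001], [0.001, -0.001, -1.0]]
ft_force: [0.9, -0.4, 0.3]
grip_width: 0.0001
```

```bash
python3 -m crank '{"slide":[[0.002,0,0],[0.004,0,0],[0.006,0,0],[0.008,0,0],[0.01,0,0],[0.012,0,0],[0.012,0,0],[0.012,0,0]],"roll":[0,0,0,0,0,0,0,0],"grip":[0,0,0,0,0,0,0,0]}'
cat > look.py <<'E'
import sys
from h import *
p=get_image("scene");cv2.imwrite(f"pics/{sys.argv[1]}.png",cv2.resize(p["frame"][170:280,100:240,::-1],None,fx=5,fy=5,interpolation=cv2.INTER_CUBIC))
delta([.6,-.27,.175],96.35)
E
python3 look.py s2
```

```text
time_s: 6.2
position: [0.598, -0.2566, 0.175]
tool_rot: [[-0.108, 0.994, -0.001], [0.994, 0.108, 0.001], [0.001, -0.001, -1.0]]
ft_force: [0.6, -0.3, -0.8]
grip_width: -0.0001
t 6.25 pos [ 0.598  -0.2567  0.1749] xyaw 96.2 F [0.28 0.35 0.11] w 0.0002 z [-9.e-04  1.e-03 -1.e+00]
slide [-0.0135  0.0005 -0.0001] roll -0.0026
```

View pics/s2.png

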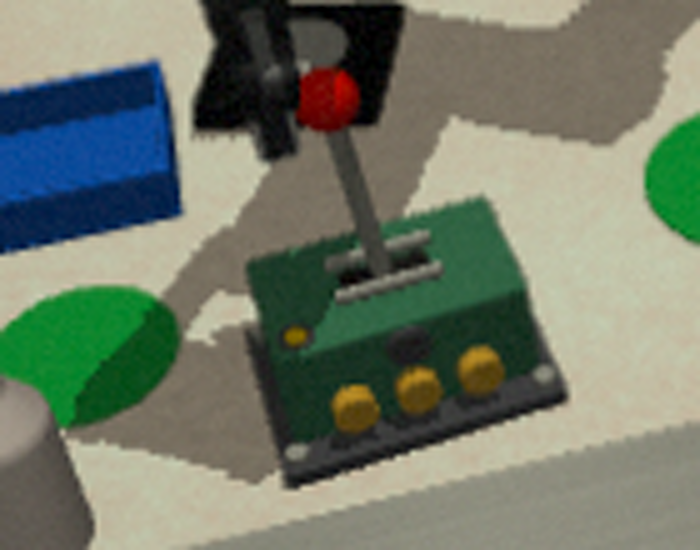

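The lever follows the fingers (knob at crop pixel 328,98) and the pin is still flush. On with it.

```bash
python3 -m crank '{"slide":[[0.0015,0,0],[0.003,0,0],[0.0045,0,0],[0.006,0,0],[0.0075,0,0],[0.009,0,0],[0.0105,0,0],[0.012,0,0]],"roll":[0,0,0,0,0,0,0,0],"grip":[0,0,0,0,0,0,0,0]}'
```

```text
time_s: 7.05
position: [0.5969, -0.245, 0.1753]
tool_rot: [[-0.108, 0.994, 0.0], [0.994, 0.108, -0.0], [-0.0, 0.0, -1.0]]
ft_force: [0.6, -2.5, 1.8]
grip_width: -0.0
```

```bash
python3 -m crank '{"slide":[[0.0015,0,0],[0.003,0,0],[0.0045,0,0],[0.006,0,0],[0.0075,0,0],[0.009,0,0],[0.0105,0,0],[0.012,0,0]],"roll":[0,0,0,0,0,0,0,0],"grip":[0,0,0,0,0,0,0,0]}'
```

```text
time_s: 7.85
position: [0.5956, -0.2331, 0.1753]
tool_rot: [[-0.108, 0.994, 0.0], [0.994, 0.108, 0.0], [0.0, 0.0, -1.0]]
ft_force: [0.5, -2.6, 1.1]
grip_width: 0.0001
```

```bash
python3 -m crank '{"slide":[[0.0015,0,0],[0.003,0,0],[0.0045,0,0],[0.006,0,0],[0.0075,0,0],[0.009,0,0],[0.0105,0,0],[0.012,0,0]],"roll":[0,0,0,0,0,0,0,0],"grip":[0,0,0,0,0,0,0,0]}'
```

```text
time_s: 8.65
position: [0.5943, -0.2211, 0.1752]
tool_rot: [[-0.108, 0.994, -0.0], [0.994, 0.108, 0.0], [0.0, -0.0, -1.0]]
ft_force: [0.9, -1.5, 0.8]
grip_width: 0.0002
```

```bash
python3 look.py s3
```

```text
t 8.7 pos [ 0.5943 -0.2209  0.1752] xyaw 96.2 F [ 1.5  -1.22  1.29] w 0.0004 z [-2.e-04  3.e-04 -1.e+00]
slide [-0.0495  0.0004  0.0002] roll -0.0026
```

View pics/s3.png

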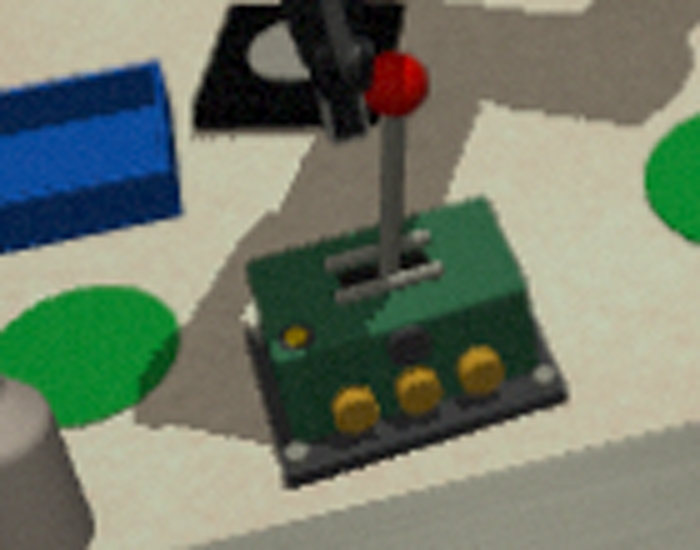

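Pin still down and the lever about 0.15 rad past upright. Continuing.

```bash
python3 -m crank '{"slide":[[0.0015,0,0],[0.003,0,0],[0.0045,0,0],[0.006,0,0],[0.0075,0,0],[0.009,0,0],[0.0105,0,0],[0.012,0,0]],"roll":[0,0,0,0,0,0,0,0],"grip":[0,0,0,0,0,0,0,0]}'
```

```text
time_s: 9.5
position: [0.593, -0.2104, 0.1748]
tool_rot: [[-0.107, 0.994, -0.0], [0.994, 0.107, -0.002], [-0.002, -0.0, -1.0]]
ft_force: [3.8, -9.5, -7.1]
grip_width: -0.0002
```

```bash
python3 -m crank '{"slide":[[0.001,0,0],[0.002,0,0],[0.003,0,0],[0.004,0,0],[0.005,0,0],[0.006,0,0],[0.007,0,0],[0.008,0,0]],"roll":[0,0,0,0,0,0,0,0],"grip":[0,0,0,0,0,0,0,0]}'
```

```text
time_s: 10.3
position: [0.5922, -0.2039, 0.1742]
tool_rot: [[-0.106, 0.994, -0.0], [0.994, 0.106, -0.004], [-0.004, -0.001, -1.0]]
ft_force: [4.2, -14.8, -11.4]
grip_width: 0.0003
```

In the detent (15 N sideways, 19 N total). I'll use smaller steps.

```bash
python3 -m crank '{"slide":[[0.0005,0,0],[0.001,0,0],[0.0015,0,0],[0.002,0,0],[0.0025,0,0],[0.003,0,0],[0.0035,0,0],[0.004,0,0]],"roll":[0,0,0,0,0,0,0,0],"grip":[0,0,0,0,0,0,0,0]}'; python3 look.py s4
```

```text
time_s: 11.1
position: [0.5914, -0.1992, 0.1742]
tool_rot: [[-0.106, 0.994, -0.001], [0.994, 0.106, -0.002], [-0.002, -0.002, -1.0]]
ft_force: [1.7, -9.1, -5.8]
grip_width: -0.0
t 11.15 pos [ 0.5913 -0.199   0.1743] xyaw 96.12 F [  1.55 -10.99  -8.62] w 0.0 z [-0.0015 -0.0023 -1.    ]
slide [-0.0715  0.001  -0.0005] roll -0.0041
```

View pics/s4.png

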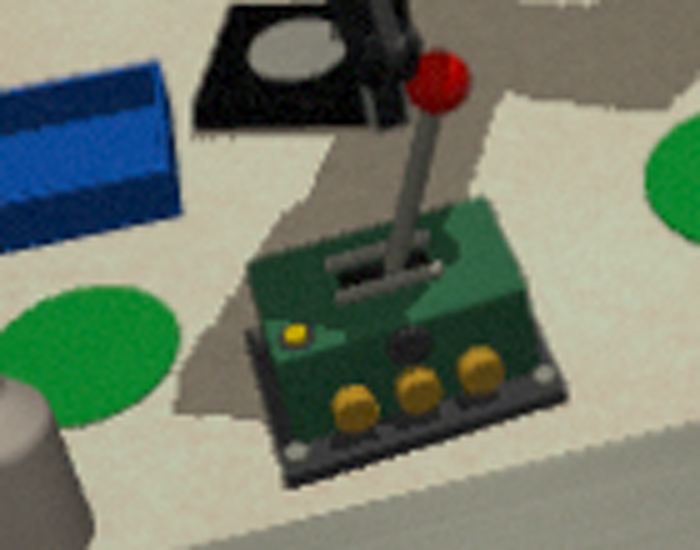

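The pin is starting to rise and the force is falling, so the crest is close.

```bash
python3 -m crank '{"slide":[[0.0005,0,0],[0.001,0,0],[0.0015,0,0],[0.002,0,0],[0.0025,0,0],[0.003,0,0],[0.0035,0,0],[0.004,0,0]],"roll":[0,0,0,0,0,0,0,0],"grip":[0,0,0,0,0,0,0,0]}'; python3 look.py s5
```

```text
time_s: 11.95
position: [0.5906, -0.1944, 0.1745]
tool_rot: [[-0.107, 0.994, -0.002], [0.994, 0.107, -0.001], [-0.001, -0.002, -1.0]]
ft_force: [-0.2, -7.5, -5.5]
grip_width: 0.0003
t 12.0 pos [ 0.5906 -0.1942  0.1745] xyaw 96.15 F [-0.49 -6.86 -4.97] w 0.0 z [-2.2e-03 -9.0e-04 -1.0e+00]
slide [-0.0764  0.0012 -0.0004] roll -0.0035
```

View pics/s5.png

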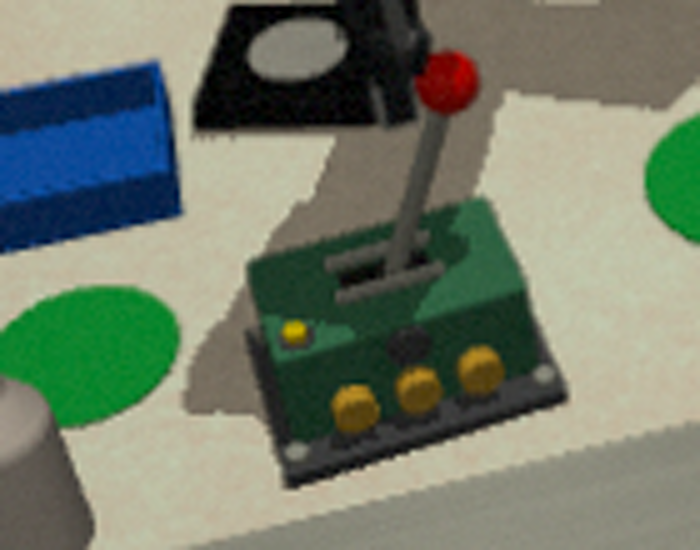

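```bash
python3 -m crank '{"slide":[[0.001,0,0],[0.002,0,0],[0.003,0,0],[0.004,0,0],[0.005,0,0],[0.005,0,0],[0.005,0,0],[0.005,0,0]],"roll":[0,0,0,0,0,0,0,0],"grip":[0,0,0,0,0,0,0,0]}'; python3 look.py s6
```

```text
time_s: 12.8
position: [0.5909, -0.1882, 0.1755]
tool_rot: [[-0.108, 0.994, 0.0], [0.994, 0.108, 0.0], [0.0, 0.0, -1.0]]
ft_force: [-0.3, 0.5, 0.1]
grip_width: 0.0002
t 12.85 pos [ 0.5909 -0.1882  0.1755] xyaw 96.2 F [-0.23  0.19 -0.2 ] w -0.0004 z [ 3.e-04  2.e-04 -1.e+00]
slide [-0.0823  0.0003  0.0005] roll -0.0026
```

View pics/s6.png

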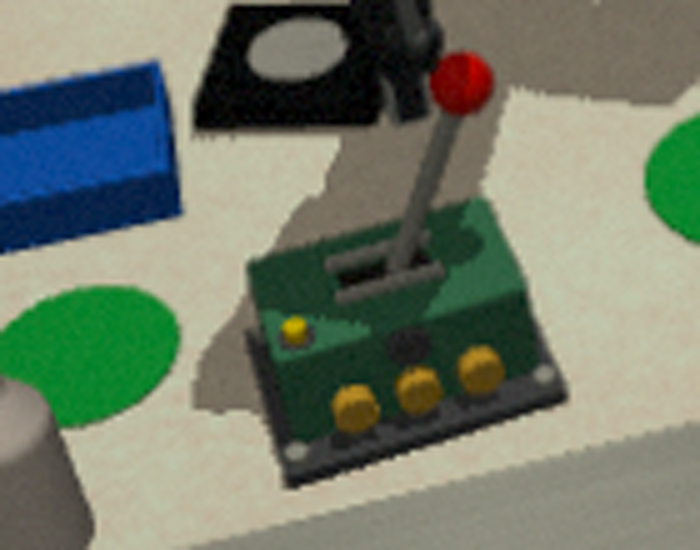

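```bash
python3 look.py s7
python3 - <<'E'
import cv2,numpy as np
a=cv2.imread("pics/s3.png");
print(np.hstack([cv2.imread(f"pics/s{i}.png")[290:370,250:340] for i in (3,4,5,6,7)]).shape)
cv2.imwrite("pics/pin.png",cv2.resize(np.hstack([cv2.imread(f"pics/s{i}.png")[290:370,250:340] for i in (3,4,5,6,7)]),None,fx=1.7,fy=1.7))
E
```

```text
t 12.9 pos [ 0.5908 -0.1883  0.1754] xyaw 96.2 F [-0.18 -1.39 -0.18] w -0.0002 z [ 2.e-04  1.e-04 -1.e+00]
slide [-0.0822  0.0003  0.0004] roll -0.0026
(80, 450, 3)
```

View pics/s7.png

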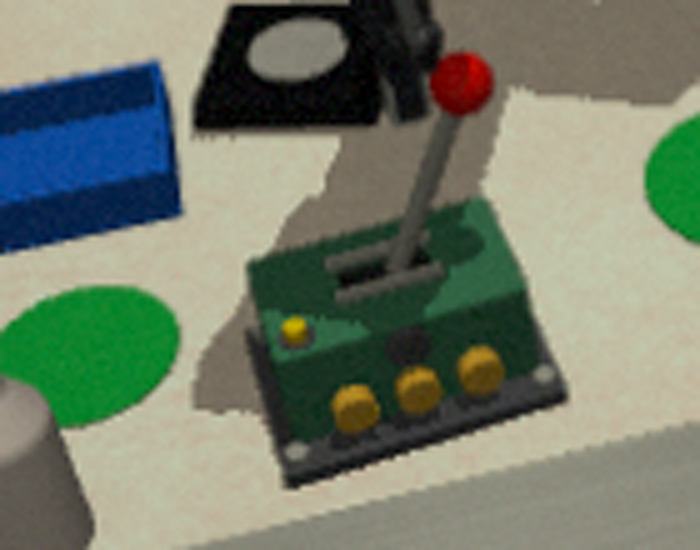

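View pics/pin.png

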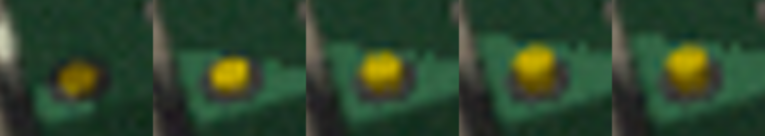

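No jump yet: the knob still sits against the fingers. We're essentially at the crest, so nudge on.

```bash
python3 -m crank '{"slide":[[0.0005,0,0],[0.001,0,0],[0.0015,0,0],[0.002,0,0],[0.0025,0,0],[0.003,0,0],[0.003,0,0],[0.003,0,0]],"roll":[0,0,0,0,0,0,0,0],"grip":[0,0,0,0,0,0,0,0]}'; python3 look.py s8
cat > pin.py <<'E'
import cv2,numpy as np,sys
for i in sys.argv[1:]:
    im=cv2.imread(f"pics/{i}.png");c=im[280:370,250:340].astype(int)
    y=(np.minimum(c[:,:,1],c[:,:,2])-c[:,:,0]>70);v,u=np.nonzero(y)
    print(i,"pin rows",v.min()+280,v.max()+280,"area",y.sum(),end="  ")
    k=(im[:,:,2].astype(int)-np.maximum(im[:,:,1],im[:,:,0])>80);v,u=np.nonzero(k);print("knob",u.mean().round(1),v.mean().round(1))
E
python3 pin.py s2 s3 s4 s5 s6 s7 s8
```

```text
time_s: 13.7
position: [0.5904, -0.1855, 0.1753]
tool_rot: [[-0.108, 0.994, -0.0], [0.994, 0.108, 0.0], [0.0, -0.0, -1.0]]
ft_force: [-0.8, 0.3, 0.5]
grip_width: -0.0002
t 13.75 pos [ 0.5904 -0.1855  0.1753] xyaw 96.19 F [-0.24 -0.14  1.09] w -0.0001 z [ 0. -0. -1.]
slide [-0.085   0.0004  0.0003] roll -0.0028
s2 pin rows 330 343 area 198  knob 326.9 97.4
s3 pin rows 330 344 area 213  knob 396.4 82.0
s4 pin rows 324 343 area 349  knob 439.0 80.3
s5 pin rows 320 342 area 396  knob 447.9 80.3
s6 pin rows 317 342 area 445  knob 461.4 80.7
s7 pin rows 317 341 area 437  knob 461.4 81.0
s8 pin rows 309 341 area 598  knob 489.3 84.5
```

View pics/s8.png

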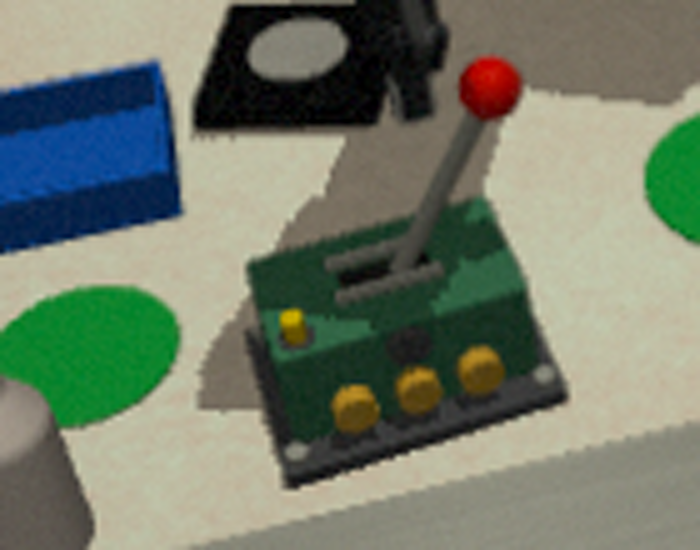

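The lever has jumped clear of the fingers (knob at 489,84) and the pin stands up. I'll check its height by projection, then back off.

```bash
python3 -m crank '{"slide":[[-0.01,0,0],[-0.03,0,0],[-0.04,0,-0.02],[-0.04,0,-0.06],[-0.04,0,-0.1],[-0.04,0,-0.1],[-0.04,0,-0.1],[-0.04,0,-0.1]],"roll":[0,0,0,0,0,0,0,0],"grip":[0,0,0,0,0,0,0,0]}'; python3 look.py s9; python3 pin.py s3 s8 s9
python3 - <<'E'
from h import *
S=get_image("scene");c=np.array([.5987,-.217,0]);e=np.array([-.1105,.994,0]);x=np.array([.994,.1105,0]);b=c+.03*x-.055*e
a=proj(S,[b+[0,0,.08+h] for h in (0,.005,.0105,.0135)]);print("crop rows vs 0:",((a-a[0])*5).round(1).tolist())
delta([.46,.15,.275])
# marker current
T=get_image("top");
for n in("marker_ball","marker"):
  for p in (S,T):
    for r in silhouettes(n,p)[:2]:print(n,r["confidence"],r["box"])
E
```

```text
time_s: 14.55
position: [0.5944, -0.2259, 0.2738]
tool_rot: [[-0.107, 0.994, -0.002], [0.994, 0.107, 0.001], [0.001, -0.002, -1.0]]
ft_force: [0.5, -0.2, -0.6]
grip_width: 0.0003
t 14.6 pos [ 0.5944 -0.2257  0.2737] xyaw 96.16 F [ 0.7   0.33 -0.29] w -0.0 z [-0.0025  0.0014 -1.    ]
slide [-0.0448  0.0011  0.0986] roll -0.0034
s3 pin rows 330 344 area 213  knob 396.4 82.0
s8 pin rows 309 341 area 598  knob 489.3 84.5
s9 pin rows 310 341 area 508  knob 488.9 84.6
crop rows vs 0: [[0.0, 0.0], [-1.7, -6.7], [-3.6, -14.0], [-4.6, -18.1]]
t 14.65 pos [ 0.5944 -0.2256  0.2738] xyaw 96.17 F [-0.57  0.46 -0.1 ] w -0.0004 z [-0.0023  0.0013 -1.    ]
slide [ 0.3878 -0.0933 -0.0004] roll None
marker_ball 0.71 [154.7, 234.7, 43.6, 50.2]
marker 0.62 [331.3, 179.2, 41.4, 32.5]
marker 0.48 [190.2, 203.8, 29.4, 43.1]
marker 0.62 [155.1, 233.4, 42.9, 51.6]
```

Pin rise is 20 crop pixels (full height is 18), so the lever is in the notch. On to the marker.

```bash
python3 -m crank '{"slide":[[0.048,0,0],[0.096,-0.001,0],[0.144,-0.001,0],[0.192,-0.002,0],[0.24,-0.003,0],[0.288,-0.004,0],[0.336,-0.005,0.0],[0.384,-0.005,0.0]],"roll":[0,0.12,0.24,0.36,0.48,0.6,0.72,0.84],"grip":[0,0,0,0,0,0.08,0.08,0.08]}'
python3 -c "
from h import *
delta([.541,.348,.20],40.3)"
```

```text
time_s: 15.7
position: [0.5477, 0.1579, 0.2755]
tool_rot: [[0.672, 0.741, 0.0], [0.741, -0.672, -0.0], [0.0, 0.0, -1.0]]
ft_force: [1.1, -0.1, 0.3]
grip_width: 0.0435
t 15.7 pos [0.5477 0.1579 0.2755] xyaw 47.78 F [ 1.06 -0.08  0.33] w 0.0435 z [ 3.e-04 -0.e+00 -1.e+00]
slide [ 0.1362 -0.1327  0.0755] roll 0.1305
```

```bash
python3 -m crank '{"slide":[[0.03,-0.03,0.015],[0.06,-0.06,0.03],[0.09,-0.09,0.045],[0.12,-0.115,0.06],[0.136,-0.133,0.0755],[0.136,-0.133,0.0755],[0.136,-0.133,0.0755],[0.136,-0.133,0.0755]],"roll":[0.05,0.1,0.13,0.13,0.13,0.13,0.13,0.13],"grip":[0.08,0.08,0.08,0.08,0.08,0.08,0.08,0.08]}'
python3 - <<'E'
from h import *
delta([.541,.348,.20],40.3)
W=get_image("wrist");S=get_image("scene");T=get_image("top");print(W["xyz"],W["rotation"])
cv2.imwrite("pics/w2.png",W["frame"][:,:,::-1]);np.savez("/tmp/m.npz",W=W,S=S,T=T)
E
```

```text
time_s: 16.5
position: [0.5409, 0.3452, 0.2007]
tool_rot: [[0.76, 0.65, 0.001], [0.65, -0.76, 0.0], [0.001, 0.001, -1.0]]
ft_force: [-0.6, -0.5, 0.6]
grip_width: 0.0801
t 16.5 pos [0.5409 0.3452 0.2007] xyaw 40.55 F [-0.59 -0.51  0.61] w 0.0801 z [ 1.3e-03  3.0e-04 -1.0e+00]
slide [ 0.0019 -0.0021  0.0007] roll 0.0044
[0.59802689 0.39349492 0.3419078 ] [[ 0.64973488 -0.72765446 -0.21991719]
 [-0.76015928 -0.62135344 -0.1899415 ]
 [ 0.00156548  0.29058371 -0.95684829]]
```

View pics/w2.png

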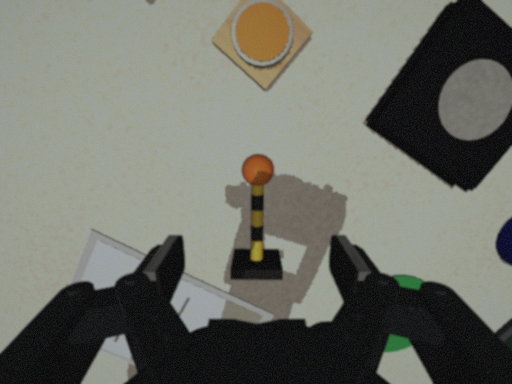

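Run:
```python
from h import *
d=np.load("/tmp/m.npz",allow_pickle=True);W,S,T=(d[k].item() for k in "WST")
m=cv2.inRange(cv2.cvtColor(W["frame"],cv2.COLOR_RGB2HSV),(3,150,60),(16,255,255));m[:130]=0;m[:,:220]=0;m[:,300:]=0;m[200:]=0
n,l,s,c=cv2.connectedComponentsWithStats(m);i=1+s[1:,4].argmax();print(s[i],c[i])
X=plane(W,[c[i]],.02)[0];print("ball W",X)
F=plane(W,[(257,264)],.032)[0];print("foot",F,np.degrees(np.arctan2(*(X-F)[1::-1])))
for p in(S,):
  m=cv2.inRange(cv2.cvtColor(p["frame"],cv2.COLOR_RGB2HSV),(50,120,60),(75,255,255))
print("tri",tri([(W,c[i]),(S,(347.8,187)),(T,(138.5,215))]))
delta([X[0],X[1],.05])
```

```text
[243 155  30  30 702] [257.36752137 169.79487179]
ball W [0.54452452 0.34579674 0.02      ]
foot [0.44979403 0.26538863 0.032     ] 40.32489933335391
tri (array([0.54322873, 0.34800265, 0.02004726]), [np.float64(0.0025540854628723036), np.float64(0.003182113002385143), np.float64(0.0030353156757293182)])
t 16.65 pos [0.5409 0.3451 0.2007] xyaw 40.53 F [ 0.58 -0.85  0.14] w 0.0799 z [ 1.2e-03  4.0e-04 -1.0e+00]
slide [0.0031 0.0018 0.1507] roll None
```

```bash
python3 -m crank '{"slide":[[0.003,0,0.03],[0.003,0,0.06],[0.003,0,0.09],[0.003,0,0.12],[0.003,0,0.15],[0.003,0,0.17],[0.003,0,0.185],[0.003,0,0.197]],"roll":[0.004,0.004,0.004,0.004,0.004,0.004,0.004,0.004],"grip":[0.07,0.07,0.07,0.07,0.07,0.07,0.07,0.07]}' 20
python3 - <<'E'
from h import *
delta([.543,.347,.003],40.3)
for n in("scene","wrist"):
    p=get_image(n);f=p["frame"][:,:,::-1]
    cv2.imwrite(f"pics/{n}3.png",cv2.resize(f[120:240,270:430],None,fx=4,fy=4) if n=="scene" else f)
E
```

```text
time_s: 17.45
position: [0.5429, 0.3474, 0.0022]
tool_rot: [[0.762, 0.647, -0.0], [0.647, -0.762, -0.0], [-0.0, -0.0, -1.0]]
ft_force: [0.1, -0.6, -0.5]
grip_width: 0.0699
t 17.45 pos [0.5429 0.3474 0.0022] xyaw 40.33 F [ 0.12 -0.63 -0.52] w 0.0699 z [-1.e-04 -1.e-04 -1.e+00]
slide [-0.0002  0.0004 -0.0008] roll 0.0006
```

View pics/scene3.png

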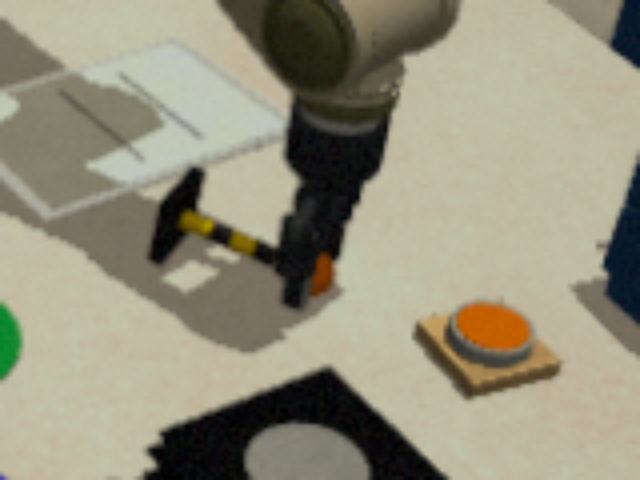

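View pics/wrist3.png

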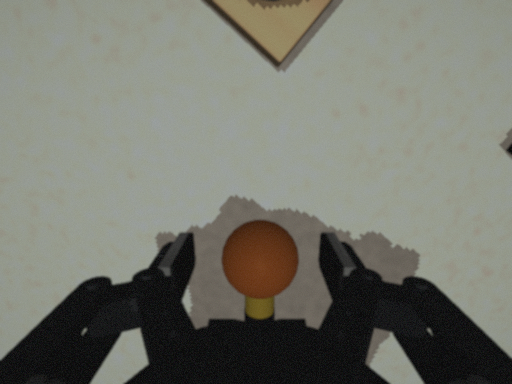

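Run:
```python
from h import *
W=get_image("wrist");o=observe();R=o["tool_rot"];
m=cv2.inRange(cv2.cvtColor(W["frame"],cv2.COLOR_RGB2HSV),(3,150,60),(16,255,255));m[:200]=0
n,l,s,c=cv2.connectedComponentsWithStats(m);i=1+s[1:,4].argmax();print(s[i],c[i],plane(W,[c[i]],.02))
for x in(-.005,0,.005,.01):
    X=o["position"]+R[:,0]*x;X[2]=.02;print(x,proj(W,X))
```

```text
[ 223  221   74   76 4406] [259.84748071 258.42896051] [[0.54421405 0.34591508 0.02      ]]
-0.005 [[255.46859145 266.72315645]]
0 [[255.44879708 258.37725037]]
0.005 [[255.42864064 249.83799147]]
0.01 [[255.40811697 241.10064417]]
```

Centred along x; 2 mm off along the jaws, which I'll correct before closing.

```bash
python3 -m crank '{"slide":[[0,0.002,0],[0,0.002,0],[0,0.002,0],[0,0.002,0],[0,0.002,0],[0,0.002,0],[0,0.002,0],[0,0.002,0]],"roll":[0,0,0,0,0,0,0,0],"grip":[0.06,0.05,0.042,0.036,0.034,0.034,0.034,0.034]}' 25
```

```text
time_s: 18.4
position: [0.5443, 0.3465, 0.0035]
tool_rot: [[0.762, 0.648, 0.001], [0.648, -0.762, 0.0], [0.001, 0.001, -1.0]]
ft_force: [-0.0, -0.8, 5.3]
grip_width: 0.0386
```

```bash
python3 -m crank '{"slide":[[0,0.002,-0.003],[0,0.002,-0.006],[0,0.002,-0.01],[0,0.002,-0.015],[0,0.002,-0.02],[0,0.002,-0.025],[0,0.002,-0.03],[0,0.002,-0.03]],"roll":[0,0,0,0,0,0,0,0],"grip":[0.034,0.034,0.034,0.034,0.034,0.034,0.034,0.034]}'
python3 - <<'E'
from h import *
for n in("scene",):
    p=get_image(n);f=p["frame"][:,:,::-1]
    cv2.imwrite(f"pics/{n}4.png",cv2.resize(f[120:240,270:430],None,fx=4,fy=4))
E
```

```text
time_s: 19.2
position: [0.5456, 0.3452, 0.0338]
tool_rot: [[0.762, 0.648, 0.002], [0.648, -0.762, 0.001], [0.002, 0.0, -1.0]]
ft_force: [0.5, 0.2, -1.1]
grip_width: 0.0386
```

View pics/scene4.png

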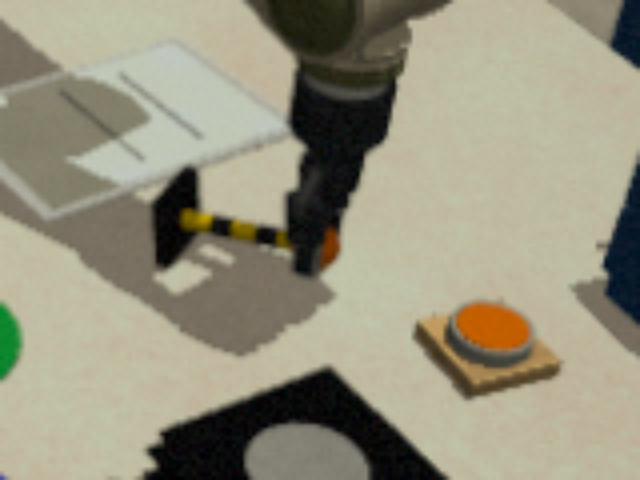

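It is gripped (38.6 mm) and the ball rises while the foot pivots. Lift on.

```bash
python3 -m crank '{"slide":[[0,0,-0.01],[0,0,-0.02],[0,0,-0.03],[0,0,-0.04],[0,0,-0.05],[0,0,-0.06],[0,0,-0.07],[0,0,-0.08]],"roll":[0,0,0,0,0,0,0,0],"grip":[0.034,0.034,0.034,0.034,0.034,0.034,0.034,0.034]}'
```

```text
time_s: 20.05
position: [0.5452, 0.3449, 0.1136]
tool_rot: [[0.762, 0.648, -0.0], [0.648, -0.762, -0.0], [-0.0, -0.0, -1.0]]
ft_force: [1.0, 0.9, -2.4]
grip_width: 0.0384
```

```bash
python3 -m crank '{"slide":[[0,0,-0.01],[0,0,-0.02],[0,0,-0.03],[0,0,-0.04],[0,0,-0.05],[0,0,-0.06],[0,0,-0.06],[0,0,-0.06]],"roll":[0,0,0,0,0,0,0,0],"grip":[0.034,0.034,0.034,0.034,0.034,0.034,0.034,0.034]}'
python3 - <<'E'
from h import *
p=get_image("scene");f=p["frame"][:,:,::-1]
cv2.imwrite(f"pics/scene5.png",cv2.resize(f[80:230,260:430],None,fx=4,fy=4))
delta([.5,.029,.175])
E
```

```text
time_s: 20.85
position: [0.5452, 0.3449, 0.1728]
tool_rot: [[0.762, 0.648, -0.0], [0.648, -0.762, 0.0], [-0.0, -0.0, -1.0]]
ft_force: [-0.3, 0.2, -3.2]
grip_width: 0.0384
t 20.9 pos [0.545  0.3449 0.1723] xyaw 40.38 F [-0.26  0.68 -1.48] w 0.039 z [-9.e-04 -3.e-04 -1.e+00]
slide [-0.2389  0.2114 -0.0025] roll None
```

View pics/scene5.png

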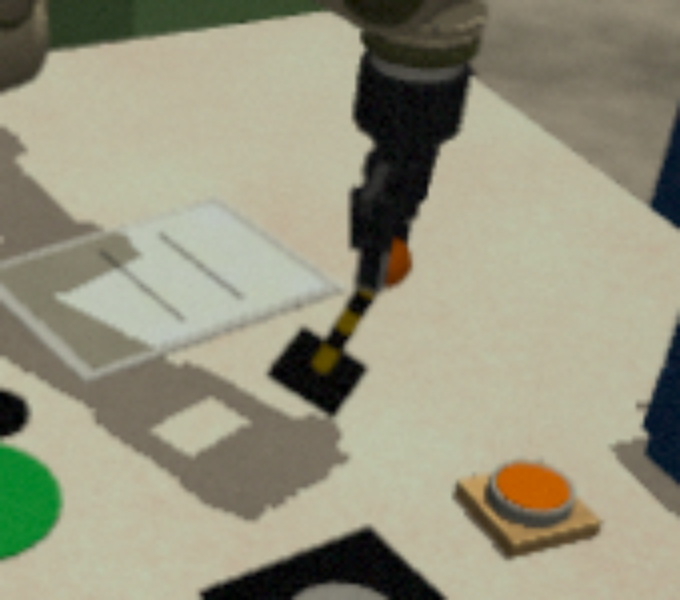

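It hangs but is still tilted by pad friction. I'll carry it over at 20 N, which should let it swing further.

```bash
python3 -m crank '{"slide":[[-0.015,0.013,0],[-0.04,0.035,0],[-0.07,0.062,0],[-0.1,0.089,0],[-0.13,0.115,0],[-0.16,0.142,0],[-0.19,0.168,0],[-0.215,0.19,0]],"roll":[0,0,0,0,0,0,0,0],"grip":[0.034,0.034,0.034,0.034,0.034,0.034,0.034,0.034]}' 20
```

```text
time_s: 21.7
position: [0.5038, 0.0591, 0.1724]
tool_rot: [[0.762, 0.647, -0.001], [0.647, -0.762, -0.0], [-0.001, -0.001, -1.0]]
ft_force: [0.4, 0.7, -2.7]
grip_width: 0.0385
```

```bash
python3 -m crank '{"slide":[[-0.015,0.013,0],[-0.024,0.021,0],[-0.024,0.021,0],[-0.024,0.021,0],[-0.024,0.021,0],[-0.024,0.021,0],[-0.024,0.021,0],[-0.024,0.021,0]],"roll":[0,0,0,0,0,0,0,0],"grip":[0.034,0.034,0.034,0.034,0.034,0.034,0.034,0.034]}'
python3 - <<'E'
from h import *
p=get_image("scene");f=p["frame"][:,:,::-1]
cv2.imwrite(f"pics/scene6.png",cv2.resize(f[100:250,180:340],None,fx=4,fy=4))
T=get_image("top");cv2.imwrite(f"pics/top6.png",cv2.resize(T["frame"][170:280,190:330,::-1],None,fx=4,fy=4))
p=get_image("wrist");cv2.imwrite(f"pics/wrist6.png",p["frame"][:,:,::-1])
delta([.5,.029,.175])
E
```

```text
time_s: 22.5
position: [0.4999, 0.0297, 0.1728]
tool_rot: [[0.761, 0.648, -0.0], [0.648, -0.761, 0.0], [-0.0, -0.0, -1.0]]
ft_force: [-0.0, 0.2, -1.6]
grip_width: 0.0381
t 22.65 pos [0.4999 0.0295 0.1728] xyaw 40.39 F [-0.2  -0.1  -3.33] w 0.0385 z [ 0. -0. -1.]
slide [-0.0002  0.0004 -0.0022] roll None
```

View pics/scene6.png

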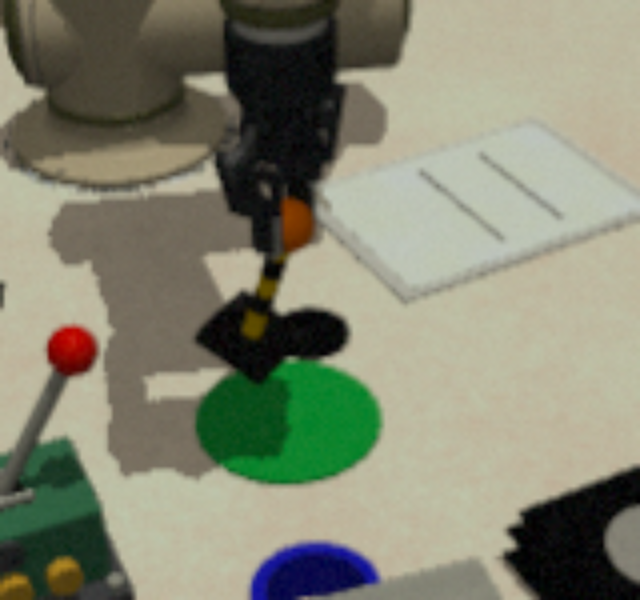

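View pics/wrist6.png

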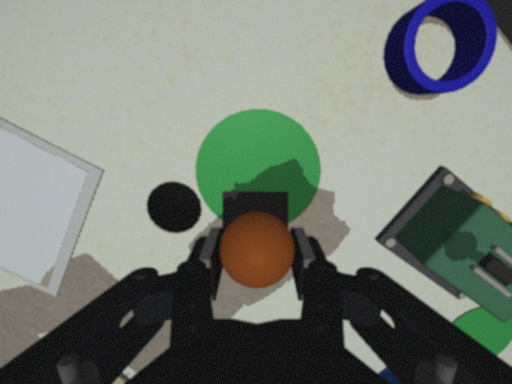

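Run:
```python
from h import *
from scipy.optimize import least_squares
W=get_image("wrist");S=get_image("scene");o=observe();R=np.array(o["tool_rot"]);P=o["position"]
hsv=cv2.cvtColor(W["frame"],cv2.COLOR_RGB2HSV)
m=cv2.inRange(hsv,(3,150,60),(16,255,255));n,l,s,c=cv2.connectedComponentsWithStats(m);i=1+s[1:,4].argmax()
b=plane(W,[c[i]],.19)[0];print("ball W",s[i],c[i],b,"in tool xy",R.T@(b-P))
# scene ball occluded partly; triangulate by size skipped
g=cv2.inRange(hsv,(50,100,30),(75,255,255));g[:, :180]=0;g[:,340:]=0;g[230:]=0
ct=max(cv2.findContours(g,0,cv2.CHAIN_APPROX_NONE)[0],key=len)[:,0]
ct=ct[ct[:,1]<188];X=plane(W,ct,.003)
r=least_squares(lambda q:np.hypot(X[:,0]-q[0],X[:,1]-q[1])-.075,[.5,.03],loss="soft_l1",f_scale=.002);print("mat W",r.x,np.abs(r.fun).max(),len(X))
# predicted foot centre (scene) vs tilt
B=P+R[:,2]*(-.02)
for t in np.radians([0,10,15,20,25,30,40]):
    z=R[:,0]*np.sin(t)+np.array([0,0,1])*np.cos(t);top=B-z*.116
    ed=[top+sx*.032*(R[:,0]*np.cos(t)-np.array([0,0,1])*np.sin(t)) for sx in(-1,1)]
    a=proj(S,[B,top,*ed]);w=proj(W,[top,*ed])
    print(np.degrees(t).round(),"scene crop ball,foottop",((a[:2]-[180,100])*4).round(0).tolist(),"edges W",w[1:].round(0).tolist())
```

```text
ball W [ 220  212   74   75 4356] [256.50573921 249.3292011 ] [0.5042126  0.03238774 0.19      ] in tool xy [ 0.0052451   0.00055348 -0.01718463]
mat W [0.4998462  0.02677409] 0.0034664903976238393 207
0.0 scene crop ball,foottop [[279.0, 213.0], [282.0, 340.0]] edges W [[256.0, 225.0], [256.0, 159.0]]
10.0 scene crop ball,foottop [[279.0, 213.0], [260.0, 330.0]] edges W [[256.0, 247.0], [256.0, 180.0]]
15.0 scene crop ball,foottop [[279.0, 213.0], [250.0, 324.0]] edges W [[256.0, 258.0], [256.0, 191.0]]
20.0 scene crop ball,foottop [[279.0, 213.0], [239.0, 317.0]] edges W [[256.0, 269.0], [256.0, 201.0]]
25.0 scene crop ball,foottop [[279.0, 213.0], [229.0, 309.0]] edges W [[256.0, 281.0], [256.0, 212.0]]
30.0 scene crop ball,foottop [[279.0, 213.0], [219.0, 301.0]] edges W [[256.0, 293.0], [256.0, 223.0]]
40.0 scene crop ball,foottop [[279.0, 213.0], [201.0, 282.0]] edges W [[256.0, 318.0], [256.0, 245.0]]
```

The marker hangs about 18° off vertical. I'll plant the low edge of the foot on the mat and draw the ball back 43 mm over it to right the marker. The mat centre by wrist view is (0.500, 0.027), which agrees with the top view.

```bash
python3 -m crank '{"slide":[[0.01,0,0.005],[0.02,0,0.012],[0.03,0.001,0.02],[0.037,0.001,0.028],[0.037,0.001,0.035],[0.037,0.001,0.04],[0.037,0.001,0.043],[0.037,0.001,0.045]],"roll":[0,0,0,0,0,0,0,0],"grip":[0.034,0.034,0.034,0.034,0.034,0.034,0.034,0.034]}'
python3 - <<'E'
from h import *
p=get_image("scene");f=p["frame"][:,:,::-1]
cv2.imwrite(f"pics/scene7.png",cv2.resize(f[100:250,180:340],None,fx=4,fy=4))
delta([.5288,.0527,.12])
E
```

```text
time_s: 23.55
position: [0.5286, 0.0524, 0.1276]
tool_rot: [[0.762, 0.648, -0.0], [0.648, -0.762, -0.0], [-0.0, -0.0, -1.0]]
ft_force: [0.3, 0.3, -2.3]
grip_width: 0.0383
t 23.6 pos [0.5285 0.0524 0.1275] xyaw 40.37 F [-0.59  0.48 -2.84] w 0.0384 z [-3.e-04 -0.e+00 -1.e+00]
slide [ 0.0004 -0.      0.0075] roll None
```

View pics/scene7.png

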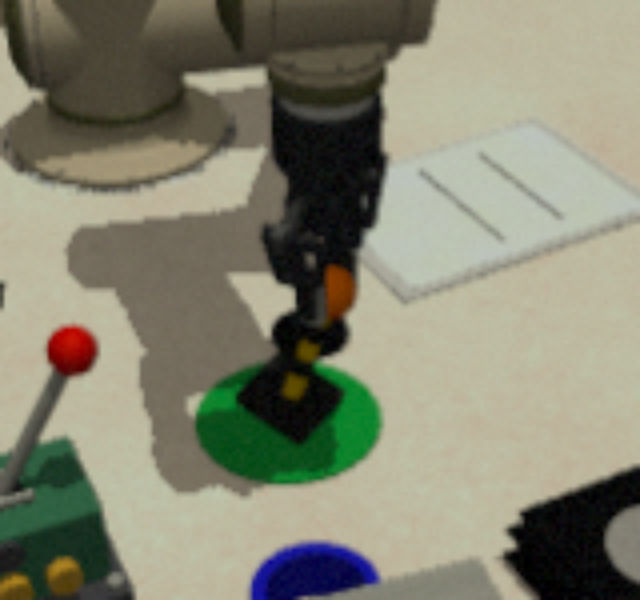

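Now down another 8 mm to touch.

```bash
python3 -m crank '{"slide":[[0,0,0.002],[0,0,0.004],[0,0,0.005],[0,0,0.006],[0,0,0.007],[0,0,0.008],[0,0,0.008],[0,0,0.008]],"roll":[0,0,0,0,0,0,0,0],"grip":[0.034,0.034,0.034,0.034,0.034,0.034,0.034,0.034]}'
```

```text
time_s: 24.4
position: [0.5298, 0.053, 0.1218]
tool_rot: [[0.762, 0.648, 0.004], [0.648, -0.762, 0.001], [0.004, 0.002, -1.0]]
ft_force: [-1.3, 3.6, 12.8]
grip_width: 0.0388
```

```bash
python3 -m crank '{"slide":[[0,0,-0.0015],[-0.005,0,-0.0015],[-0.01,0,-0.0017],[-0.015,0,-0.0018],[-0.02,0,-0.0018],[-0.025,0,-0.0016],[-0.03,0,-0.0012],[-0.03,0,-0.001]],"roll":[0,0,0,0,0,0,0,0],"grip":[0.034,0.034,0.034,0.034,0.034,0.034,0.034,0.034]}'
python3 - <<'E'
from h import *
p=get_image("scene");f=p["frame"][:,:,::-1]
cv2.imwrite(f"pics/scene8.png",cv2.resize(f[100:250,180:340],None,fx=4,fy=4))
p=get_image("wrist");cv2.imwrite(f"pics/wrist8.png",p["frame"][:,:,::-1])
delta([.496,.0248,.12])
E
```

```text
time_s: 25.2
position: [0.5053, 0.0327, 0.1206]
tool_rot: [[0.762, 0.647, -0.001], [0.647, -0.762, 0.0], [-0.001, -0.001, -1.0]]
ft_force: [-0.1, 0.7, 1.9]
grip_width: 0.0384
t 25.3 pos [0.5057 0.0331 0.1207] xyaw 40.37 F [-0.33  0.37 -0.67] w 0.0387 z [-4.e-04  2.e-04 -1.e+00]
slide [-0.0128  0.      0.0007] roll None
```

View pics/scene8.png

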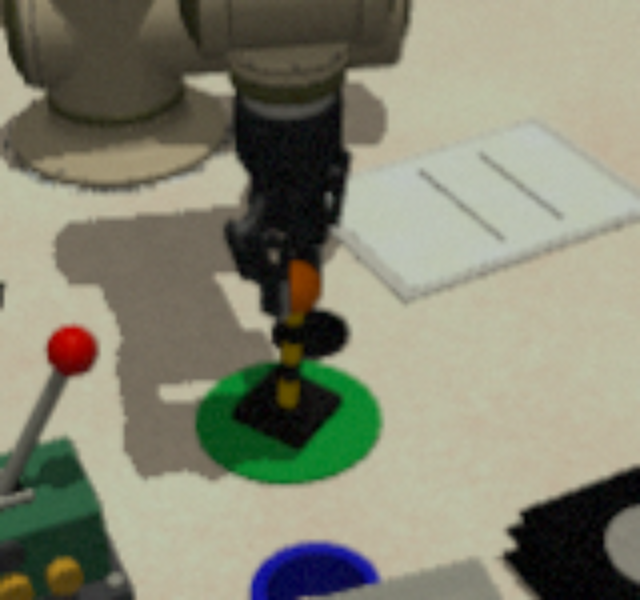

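View pics/wrist8.png

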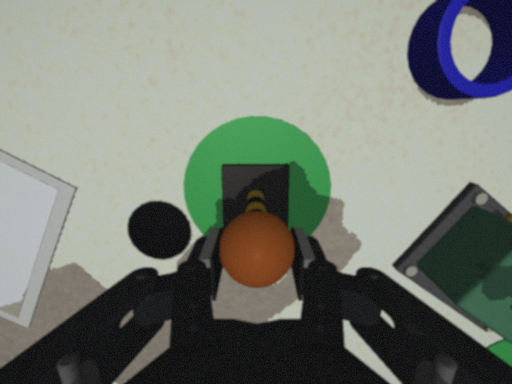

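It is righting, with a few degrees left. Finish the draw-back and set the foot down.

```bash
python3 -m crank '{"slide":[[-0.004,0,0],[-0.007,0,0.0005],[-0.01,0,0.001],[-0.012,0,0.0015],[-0.013,0,0.002],[-0.013,0,0.0025],[-0.013,0,0.003],[-0.013,0,0.003]],"roll":[0,0,0,0,0,0,0,0],"grip":[0.034,0.034,0.034,0.034,0.034,0.034,0.034,0.034]}'
python3 - <<'E'
from h import *
p=get_image("scene");f=p["frame"][:,:,::-1]
cv2.imwrite(f"pics/scene9.png",cv2.resize(f[100:250,180:340],None,fx=4,fy=4))
p=get_image("wrist");cv2.imwrite(f"pics/wrist9.png",p["frame"][:,:,::-1])
delta([.496,.0248,.117])
E
```

```text
time_s: 26.1
position: [0.4962, 0.0248, 0.1189]
tool_rot: [[0.762, 0.648, 0.001], [0.648, -0.762, -0.0], [0.001, 0.001, -1.0]]
ft_force: [-3.3, 0.8, 11.0]
grip_width: 0.0387
t 26.2 pos [0.4961 0.0248 0.1189] xyaw 40.39 F [-2.8   0.76 10.5 ] w 0.0383 z [ 1.4e-03 -2.0e-04 -1.0e+00]
slide [-0.0001 -0.0001  0.0019] roll None
```

View pics/scene9.png

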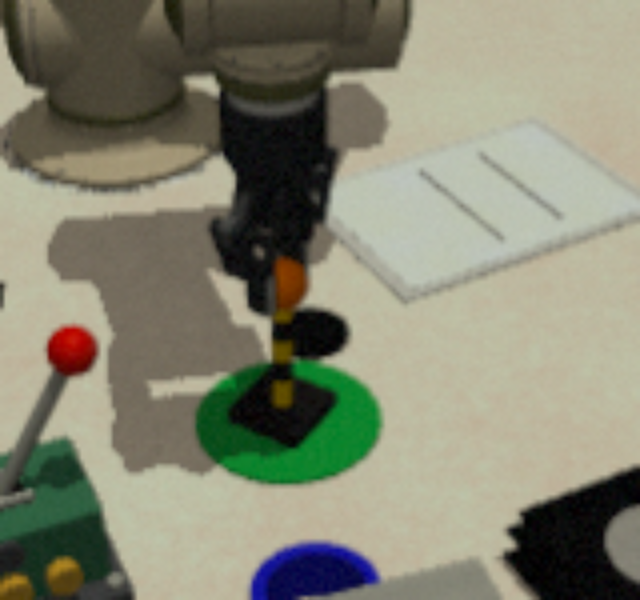

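View pics/wrist9.png

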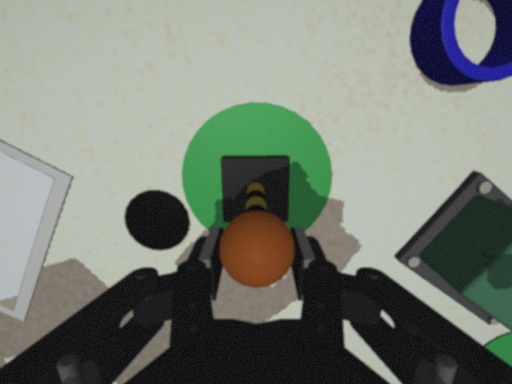

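The foot is flat on the mat and centred, pressed with about 11 N. Relieve the pressure, then open.

```bash
python3 -m crank '{"slide":[[0,0,-0.0005],[0,0,-0.001],[0,0,-0.0015],[0,0,-0.002],[0,0,-0.002],[0,0,-0.002],[0,0,-0.002],[0,0,-0.002]],"roll":[0,0,0,0,0,0,0,0],"grip":[0.034,0.034,0.034,0.034,0.037,0.039,0.041,0.044]}'
python3 - <<'E'
from h import *
p=get_image("scene");f=p["frame"][:,:,::-1]
cv2.imwrite(f"pics/scene10.png",cv2.resize(f[100:250,180:340],None,fx=4,fy=4))
delta([.496,.0248,.117])
E
```

```text
time_s: 27.0
position: [0.4959, 0.0247, 0.1198]
tool_rot: [[0.762, 0.648, -0.0], [0.648, -0.762, -0.0], [-0.0, 0.0, -1.0]]
ft_force: [0.8, -0.2, -0.2]
grip_width: 0.0438
t 27.05 pos [0.496  0.0247 0.1199] xyaw 40.38 F [-0.22  1.52 -0.23] w 0.044 z [ 1.e-04 -1.e-04 -1.e+00]
slide [ 0.0001 -0.0001  0.0029] roll None
```

View pics/scene10.png

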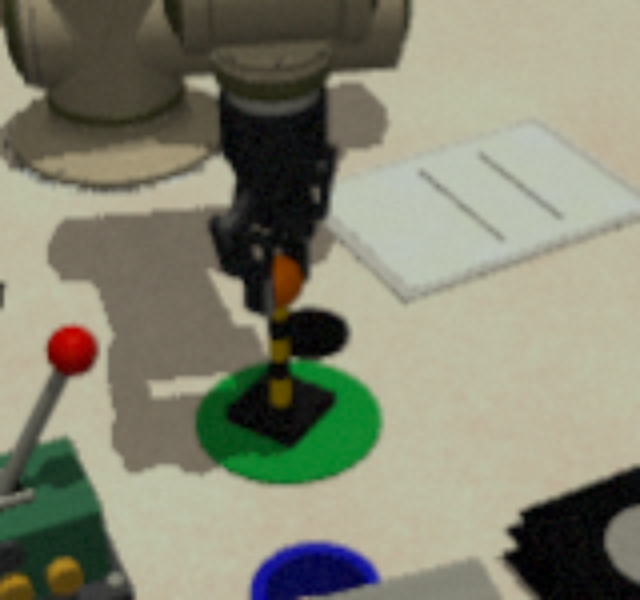

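Released and upright. Open wider, then go straight up.

```bash
python3 -m crank '{"slide":[[0,0,0],[0,0,0],[0,0,0],[0,0,0],[0,0,-0.01],[0,0,-0.02],[0,0,-0.035],[0,0,-0.05]],"roll":[0,0,0,0,0,0,0,0],"grip":[0.05,0.056,0.063,0.07,0.072,0.072,0.072,0.072]}'
```

```text
time_s: 27.85
position: [0.496, 0.0247, 0.1713]
tool_rot: [[0.762, 0.648, 0.001], [0.648, -0.762, -0.0], [0.001, 0.001, -1.0]]
ft_force: [-0.2, 0.1, -0.3]
grip_width: 0.072
```

```bash
python3 -m crank '{"slide":[[0,0,-0.02],[0,0,-0.05],[0,0,-0.08],[-0.03,0,-0.1],[-0.06,0,-0.1],[-0.09,0,-0.1],[-0.1,0,-0.1],[-0.1,0,-0.1]],"roll":[0,0,0,0,0,0,0,0],"grip":[0.072,0.072,0.072,0.072,0.072,0.072,0.072,0.072]}'
python3 look.py s11; python3 pin.py s3 s11
python3 - <<'E'
from h import *
S=get_image("scene");T=get_image("top");W=get_image("wrist")
cv2.imwrite("pics/fs.png",cv2.resize(S["frame"][130:250,140:340,::-1],None,fx=4,fy=4))
cv2.imwrite("pics/ft.png",cv2.resize(T["frame"][150:280,190:400,::-1],None,fx=3.5,fy=3.5));cv2.imwrite("pics/fw.png",W["frame"][:,:,::-1])
z=np.array([0,0,1])
for c in((.5,.028),):
  for p,o,f in((S,(140,130),4),(T,(190,150),3.5)):
    X=[(*c,.133),(*c,.017),(*c,.003)];print(((proj(p,X)-o)*f).round(0).tolist())
delta([.5,.028,.2])
E
```

```text
time_s: 28.65
position: [0.4194, -0.0405, 0.2707]
tool_rot: [[0.763, 0.647, 0.001], [0.647, -0.763, -0.0], [0.001, 0.001, -1.0]]
ft_force: [0.4, 0.7, -0.5]
grip_width: 0.0722
t 28.7 pos [ 0.4201 -0.0401  0.2705] xyaw 40.32 F [0.52 0.45 0.01] w 0.072 z [ 1.3e-03 -2.0e-04 -1.0e+00]
slide [-0.0117  0.2916  0.0957] roll -0.9779
s3 pin rows 330 344 area 213  knob 396.4 82.0
s11 pin rows 309 341 area 593  knob 488.9 84.5
[[439.0, 161.0], [442.0, 279.0], [443.0, 293.0]]
[[223.0, 268.0], [225.0, 277.0], [225.0, 278.0]]
t 28.85 pos [ 0.4204 -0.0396  0.2698] xyaw 40.43 F [-0.74 -0.03 -0.9 ] w 0.0722 z [ 1.e-04  2.e-04 -1.e+00]
slide [1.044e-01 1.000e-04 6.990e-02] roll None
```

View pics/fs.png

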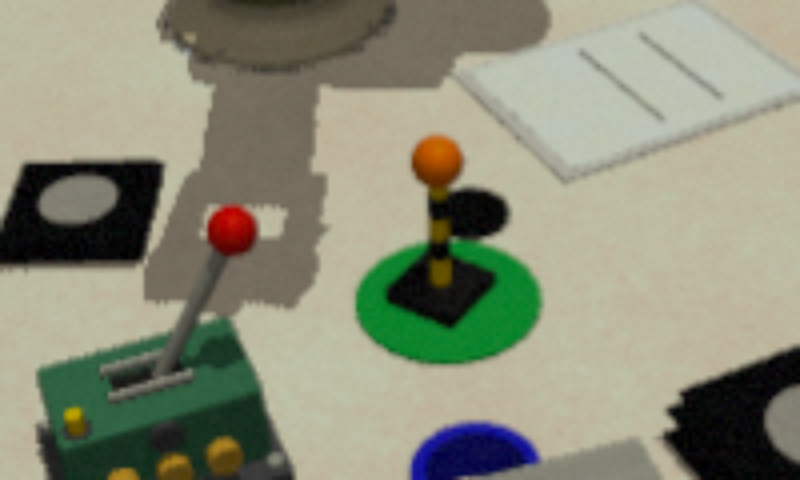

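View pics/ft.png

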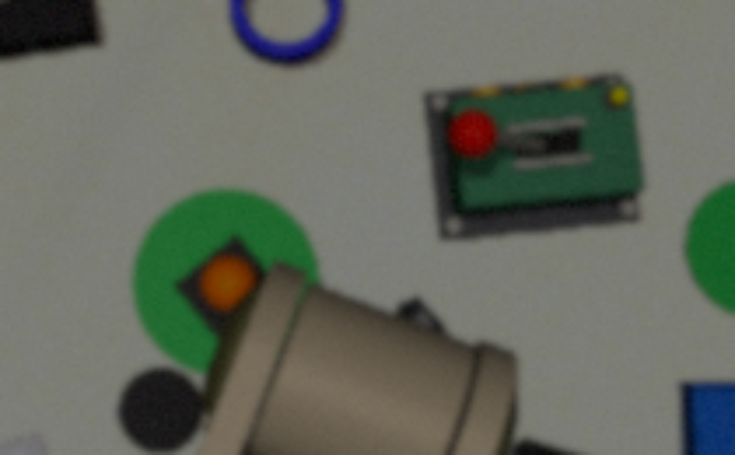

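View pics/fw.png

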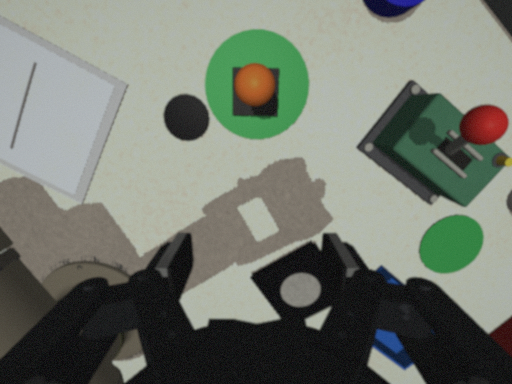

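The marker stands upright on the large mat, with its foot well inside (wrist view: foot about (256,92), mat (257,84)). The pin is up and nothing is being touched, so I'm handing in.

```bash
python3 -c "
from rig import *
print(close_job(), observe()['time_s'])"
```

```text
the job is handed in; nothing more can be done
the job is handed in; nothing more can be done
```

The job is done and handed in at about 29 s; `close_job()` gives no verdict.

- **Lever:** I pushed it with the shut fingers through the detent, where the readings peaked at about 19 N. It jumped into the float notch by itself and I did not press it against the stop. The last check put the pin's rise at about 21 picture pixels, where full height should be about 18.
- **Marker:** I gripped it by the ball. It hung about 18° off vertical because the pads held it, so I set the low edge of the foot on the large mat, drew the ball back until it stood up, and released it.
- **Last pictures:** The marker is upright and its foot is near the middle of the mat, about 10 mm off at most. The gripper is clear of everything, and I moved none of the bystanders.
- **Disagreement:** The scene camera placed the mat's centre 7 to 9 mm further out in x than the top and wrist cameras. I used the latter two, which agreed to within about 2 mm.

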